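Pack two lunch boxes

ROBOT

A 7-joint arm with a two-finger parallel gripper is mounted at the origin on the work surface. World frame = base frame: x ahead of the robot, y to its left, z up, the work surface at z = 0. Lengths are in m, angles in rad, forces in N, time in s.
With the tool pointing down it reaches from about 0.4 to 0.85 m from the base axis. Payload 10.4 kg.
Tool frame: the origin (TCP) lies at the very end of the fingers, on their centre line; the grasp point (between the pads) lies 19 mm behind it (manip.grip_depth is the distance from the TCP to the grasp point, in m); z points along the fingers, y is the line along which they close (so a half turn about z gives the same grasp; the last joint's range is limited). The gripper opens to 87 mm and grips with 3 to 60 N. Pads are 19 mm wide; open, the fingers measure 117 mm over their backs; the gripper's body (75 mm by 190 mm) begins 51 mm behind the grasp point.
Start: joints at [-1.325, 0.332, -0.065, 1.46, 0.022, 1.35, -0.088], TCP at [0.166, 0.603, 0.223] pointing down, gripper open.
Joint ranges: [-2.6, 2.6], [-0.5, 2.12], [-1.47, 1.34], [0.16, 2.42], [-1.27, 4.41], [0.06, 2.06], [-2.6, 2.6]. Speed limits (rad/s): [2.22, 2.22, 2.79, 2.79, 3.14, 3.14, 3.14].

INTERFACE

Orientations are given as a 3x3 rotation matrix whose columns are the frame's x, y, z axes.
In Python, from cell import manip, monitor, read_camera gives the robot as it stands (manip), with the cameras as plain functions and the readings (monitor). Calls block until the motion is done:
- manip.move_ptp(position, orientation): joint-space move of the TCP to a pose.
- manip.servo_line(position, attitude=None, rate=0.15): straight line of the TCP; attitude=None keeps the orientation; rate is the mean speed in m/s.
- manip.goto_joints(angles): joint-space move.
- manip.set_gripper(opening): finger opening in m; the grip force is fixed at half the most; returns when the fingers have stopped.
- manip.wait(seconds).
- manip.ik(position, orientation): joint angles nearest the present ones, or None.
- read_camera(name): name is "scene" or "top"; returns a dict with "frame" (420x560x3 uint8, red, green, blue), "vfov" (degrees; the focal length in pixels is half the picture's height over the tangent of half this angle, whatever the lens; pixels are square), "cx", "cy" (the principal point, pixels), "rvec" (rotation vector, rad) and "tvec" (3), from world to camera coordinates, as OpenCV has them. Camera axes: x right, y down, z forward; pixel columns grow to the right and rows downward; lengths in m; the calibration is good to about 2 mm. A picture is of the moment at which its call begins. There is no depth.
A pose or a line that the arm cannot do raises manip.Unreachable and nothing moves.
- manip.hand_in(): hands the job in; it is judged then, once.
Readings, each from a call of its own:
- monitor.get_clock(): time.
- monitor.get_q(): joint angles.
- monitor.get_joint_velocities(): joint speeds.
- monitor.get_effort(): joint torques, N m.
- monitor.get_tcp_pos(): TCP position.
- monitor.get_eef_rot(): TCP orientation.
- monitor.get_force(): force on the tool from outside, world axes, zero at the start.
- monitor.get_moment(): the same for the moment, N m.
- monitor.get_finger_gap(): finger opening in m.
- monitor.get_gripper_force(): force on a finger pad.
Only numpy, scipy, OpenCV 4.12 (cv2) and the standard library are available. Lean on these libraries where they do the work, as an engineer would, in place of code of your own. Each camera call takes 0.05 s, during which the arm holds its last target. There are 200 camera calls.

TASK

Pack the two lunch boxes on the kitchen counter: the orange juice carton and the jar with the red lid go in the green box, the white drink bottle and the yellow tin go in the blue box. Stand each one upright on the floor of a compartment of its own, setting it down gently, not dropping it. Leave the purple juice carton, the mug and the bananas where they are.

Things in the scene. Friction and masses are not known exactly. Their poses are not given: they have to be found in the camera images.
- green_box: Green open lunch box, fixed to the counter, 84 (its x) by 164 (its y) by 24 mm high; walls, floor and divider 4 mm thick. The full-height divider makes two compartments 76 by 76 mm inside, centred 40 mm either side of the origin along the box's y, floors 4 mm above the origin. White latch tab outside on its +x side. Origin: centre of its underside, z up. Gets the orange carton and the jar.
- blue_box: Blue open lunch box, fixed to the counter, 84 (its x) by 164 (its y) by 24 mm high; walls, floor and divider 4 mm thick. The full-height divider makes two compartments 76 by 76 mm inside, centred 40 mm either side of the origin along the box's y, floors 4 mm above the origin. White latch tab outside on its +x side. Origin: centre of its underside, z up. Gets the bottle and the tin.
- orange_carton: Orange juice carton with a white band round it and a small white screw cap on top (sticks up 4 mm), rigid, about 0.12 kg; 44 mm along its x, 34 mm along its y, 84 mm high; upright flat sides. Stands on the counter; origin: centre of its underside, z up.
- jar: Olive-coloured round jar with a paper label and a red lid (seen from above: a red disc), 50 mm across, straight sides, 72 mm high, about 0.16 kg. Stands on the counter; origin: centre of its underside, z up.
- bottle: White drink bottle with a pink band and pink cap, 44 mm across with straight sides up to 66 mm, then narrowing to the cap 30 mm across, 90 mm high in all, about 0.11 kg. Stands on the counter; origin: centre of its underside, z up.
- tin: Yellow round tin with steel rims and a yellow top (seen from above: a yellow disc in a steel ring), 52 mm across, straight sides, 70 mm high, about 0.15 kg. Stands on the counter; origin: centre of its underside, z up.
- purple_carton: Purple juice carton, to be left alone; same shape as the orange one: 44 mm along x, 34 mm along y, 84 mm high. Stands on the counter; origin: centre of its underside, z up.
- mug: White mug, to be left alone: 76 mm across, 90 mm high, handle to its +y. Stands on the counter; origin: centre of its underside, z up.
- bananas: Bunch of two yellow bananas lying on the counter beyond the boxes, to be left alone: about 90 mm (x) by 200 mm (y), 33 mm high. Origin: on the counter near the middle of the bunch.

How it is judged:
At the end, for the whole second after the job is handed in: Orange carton and jar in the green box, bottle and tin in the blue box, one per compartment (either way round): within 28 mm of its centre along each box axis, underside within 5 mm of its floor, upright within 0.12 rad, let go and at rest (((y of orange_carton in the frame of green_box between 0.012 and 0.068 m and y of jar in the frame of green_box between -0.068 and -0.012 m) or (y of orange_carton in the frame of green_box between -0.068 and -0.012 m and y of jar in the frame of green_box between 0.012 and 0.068 m)) and x of orange_carton in the frame of green_box between -0.028 and 0.028 m and z of orange_carton in the frame of green_box between 0 and 0.009 m and angle between each of orange_carton, jar, bottle, tin's own z axis and vertical below 0.12 rad and linear speed of each of orange_carton, jar, bottle, tin below 0.02 m/s and angular speed of each of orange_carton, jar, bottle, tin below 0.2 rad/s and x of jar in the frame of green_box between -0.028 and 0.028 m and z of jar in the frame of green_box between 0 and 0.009 m and ((y of bottle in the frame of blue_box between 0.012 and 0.068 m and y of tin in the frame of blue_box between -0.068 and -0.012 m) or (y of bottle in the frame of blue_box between -0.068 and -0.012 m and y of tin in the frame of blue_box between 0.012 and 0.068 m)) and x of bottle in the frame of blue_box between -0.028 and 0.028 m and z of bottle in the frame of blue_box between 0 and 0.009 m and x of tin in the frame of blue_box between -0.028 and 0.028 m and z of tin in the frame of blue_box between 0 and 0.009 m); the robot touches nothing.
It fails at once if the purple juice carton moved by more than 20 mm (distance of purple_carton from where it was at the start of the episode above 0.02 m).
It fails at once if the mug moved by more than 20 mm (distance of mug from where it was at the start of the episode above 0.02 m).
It fails at once if the bananas moved by more than 20 mm (distance of bananas from where it was at the start of the episode above 0.02 m).
It fails at once if a thing is dropped or rammed into a lunch box (more than 40 N between them) (contact force between any of orange_carton, jar, bottle, tin and green_box above 40 N or contact force between any of orange_carton, jar, bottle, tin and blue_box above 40 N).
It also fails if it takes over 109 s, if anything falls off the work surface, if the arm or the gripper's body presses on something with over 40 N, if the wrist force passes 120 N, or if a joint passes its speed limit or range.

## Working session

There is one attempt and no reset: what is moved stays moved. The work goes in short steps, each a Python script; the robot and the scene stay as the last script left them, time stands still between calls to the robot, and variables do not carry over. Pictures are saved under pics/ and viewed, at most 14 in all, crops included, and the job is handed in when it is done.

```bash
ls; mkdir -p pics; python3 - <<'E'
from cell import manip, monitor, read_camera
import cv2,numpy as np
for n in("top","scene"):
    c=read_camera(n); cv2.imwrite(f"pics/{n}0.png",c["frame"][:,:,::-1])
    R=cv2.Rodrigues(np.array(c["rvec"]))[0]
    print(n,c["vfov"],c["cx"],c["cy"],np.round(-R.T@np.array(c["tvec"]),3),np.round(R,2).tolist())
print(monitor.get_clock(),monitor.get_eef_rot())
E
```

```text
cell.py
pics
top 47.260901522679944 288.87749561633063 212.6212524403521 [0.365 0.036 1.279] [[0.01, -1.0, -0.02], [-0.98, -0.01, -0.18], [0.18, 0.02, -0.98]]
scene 57.72406172232431 272.14316157191337 215.422554259977 [1.261 0.031 0.615] [[0.0, 1.0, -0.01], [0.67, -0.0, -0.74], [-0.74, -0.0, -0.67]]
0.1 [[-9.64086289e-01  2.65589097e-01 -2.43479702e-04]
 [ 2.65589196e-01  9.64085552e-01 -1.19453474e-03]
 [-8.25201393e-05 -1.21630014e-03 -9.99999257e-01]]
```

View pics/top0.png

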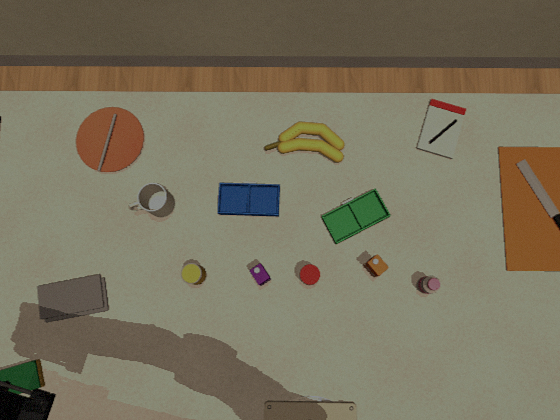

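View pics/scene0.png

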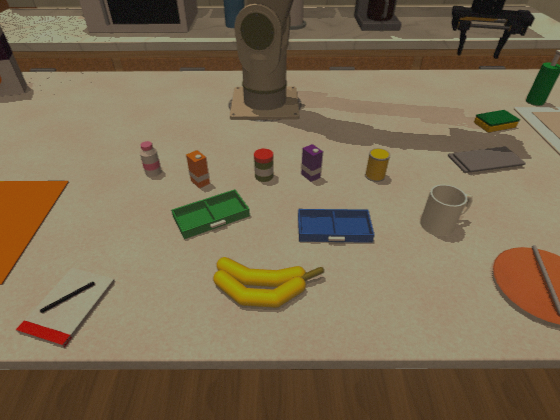

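The top view shows the tin at (192,273), purple carton (260,274), jar (309,274), orange carton (376,265), bottle (429,284), blue box (249,199) and green box (355,216). The scene view agrees. I'll zoom in to choose the segmentation.

```bash
python3 - <<'E'
import cv2
a=cv2.imread("pics/top0.png")[175:305,170:450]
b=cv2.imread("pics/scene0.png")[130:250,125:405]
cv2.imwrite("pics/crop1.png",cv2.resize(cv2.vconcat([a,b]),None,fx=2.4,fy=2.4,interpolation=cv2.INTER_CUBIC))
t=cv2.imread("pics/top0.png");s=cv2.imread("pics/scene0.png")
f=lambda im,p:im[p[1],p[0],::-1].tolist()
print("top",[(p,f(t,p)) for p in[(192,273),(309,274),(376,268),(260,275),(429,284),(425,288),(249,215),(355,216),(230,190),(330,280)]])
print("sc",[(p,f(s,p)) for p in[(378,165),(264,156),(264,170),(199,165),(312,165),(151,162),(151,150),(335,215),(210,210),(230,160)]])
E
```

```text
top [((192, 273), [135, 130, 55]), ((309, 274), [131, 41, 35]), ((376, 268), [132, 90, 43]), ((260, 275), [92, 38, 89]), ((429, 284), [137, 101, 107]), ((425, 288), [121, 109, 95]), ((249, 215), [68, 67, 65]), ((355, 216), [28, 61, 28]), ((230, 190), [30, 60, 102]), ((330, 280), [137, 134, 110])]
sc [((378, 165), [103, 74, 16]), ((264, 156), [157, 37, 27]), ((264, 170), [100, 84, 69]), ((199, 165), [94, 49, 16]), ((312, 165), [59, 37, 52]), ((151, 162), [97, 84, 71]), ((151, 150), [112, 96, 79]), ((335, 215), [38, 50, 71]), ((210, 210), [46, 101, 45]), ((230, 160), [155, 141, 115])]
```

View pics/crop1.png

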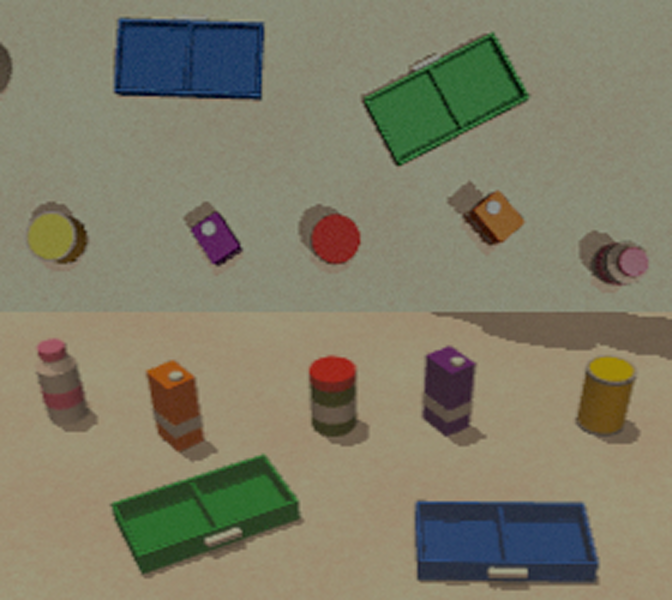

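The crop shows clean coloured tops and boxes with no occlusion: jar lid at crop (335,239), tin (52,237), cap (632,262). I'll fit the model hulls to colour-mask hulls in both cameras.

```bash
cat > fit.py <<'E'
import cv2,numpy as np
from scipy.optimize import minimize
SS=8
def proj(c,P):
    f=210/np.tan(np.radians(c["vfov"]/2)); K=np.array([[f,0,c["cx"]],[0,f,c["cy"]],[0,0,1.]])
    return cv2.projectPoints(np.float64(P),np.array(c["rvec"],float),np.array(c["tvec"],float),K,None)[0][:,0]
def box(a,b,z0,z1): return np.array([[sx*a/2,sy*b/2,z] for z in(z0,z1) for sx in(-1,1) for sy in(-1,1)])
def cyl(r,z0,z1): t=np.arange(0,2*np.pi,.2); return np.concatenate([np.c_[r*np.cos(t),r*np.sin(t),0*t+z] for z in(z0,z1)])
# model, hue lo/hi, min sat, rois (x0,y0,x1,y1) top / scene , yaw?
M=dict(orange_carton=(box(.044,.034,0,.084),5,25,110,(358,248,395,285),(183,145,215,192),1),
 purple_carton=(box(.044,.034,0,.084),125,170,70,(243,258,278,292),(297,142,330,185),1),
 jar=(cyl(.025,.055,.072),-8,8,120,(290,258,328,292),(248,146,280,166),0),
 tin=(cyl(.026,0,.07),15,35,120,(175,255,210,290),(360,148,395,184),0),
 bottle=(cyl(.015,.078,.09),-20,8,32,(420,270,445,295),(135,138,160,150),0),
 green_box=(box(.084,.164,0,.024),45,80,90,(315,180,395,250),(165,185,255,240),1),
 blue_box=(box(.084,.164,0,.024),95,120,80,(210,175,290,222),(290,200,380,245),1))
def mask(im,lo,hi,s,r):
    h=cv2.cvtColor(im,cv2.COLOR_RGB2HSV).astype(int); H=(h[...,0]+90)%180-90 if lo<0 else h[...,0]
    m=((H>=lo)&(H<=hi)&(h[...,1]>=s)).astype(np.uint8); z=np.zeros_like(m); z[r[1]:r[3],r[0]:r[2]]=m[r[1]:r[3],r[0]:r[2]]
    n,l,st,_=cv2.connectedComponentsWithStats(z); return (l==1+np.argmax(st[1:,4])).astype(np.uint8)
def fill(p,r):
    q=np.round(((p-np.array(r[:2])+.5)*SS)*16).astype(np.int32); im=np.zeros(((r[3]-r[1]+20)*SS,(r[2]-r[0]+20)*SS),np.uint8)
    cv2.fillConvexPoly(im,cv2.convexHull(q)+10*SS*16,1,shift=4); return im.astype(bool)
def fit(cams,name,use=(0,1),x0=None):
    P,lo,hi,s,*rois,yaw=M[name]; T=[]
    for i in use:
        m=mask(cams[i]["frame"],lo,hi,s,rois[i]); ys,xs=np.nonzero(m)
        e=np.array([[x+a,y+b] for x,y in zip(xs,ys) for a in(-.4,.4) for b in(-.4,.4)],np.float32)
        T.append((cams[i],rois[i],fill(e,rois[i])))
    def cost(v):
        c,sn=np.cos(v[2]),np.sin(v[2]); Q=P@np.array([[c,sn,0],[-sn,c,0],[0,0,1]])+[v[0]/10,v[1]/10,0]
        return sum(1-(A&B).sum()/(A|B).sum() for cam,r,B in T for A in[fill(proj(cam,Q),r)])/len(T)
    if x0 is None:
        c,r,_=T[0]; ctr=np.array([(r[0]+r[2])/2,(r[1]+r[3])/2])
        x0=minimize(lambda v:((proj(c,np.array([[v[0],v[1],.04]]))[0]-ctr)**2).sum(),[.5,0],method="Nelder-Mead").x
    best=min((minimize(cost,[x0[0]*10,x0[1]*10,y],method="Nelder-Mead",options=dict(initial_simplex=np.array([x0[0]*10,x0[1]*10,y])+np.vstack([np.zeros(3),np.diag([.15,.15,.3])]),xatol=1e-3,fatol=1e-4))
        for y in (np.arange(-1.5,1.5,.4) if yaw else [0])),key=lambda o:o.fun)
    return best.x[0]/10,best.x[1]/10,best.x[2],best.fun
E
python3 - <<'E'
from cell import manip, monitor, read_camera
from fit import *
cams=[read_camera("top"),read_camera("scene")]
for n in M:
    for u in((0,1),(0,),(1,)): print(n,u,np.round(fit(cams,n,u),4))
E
```

```text
orange_carton (0, 1) [ 0.4538 -0.1635  0.6997  0.1838]
orange_carton (0,) [ 0.4538 -0.1633 -2.43    0.0467]
orange_carton (1,) [ 0.4164 -0.1731 -1.0756  0.302 ]
purple_carton (0, 1) [0.4288 0.1316 0.5902 0.2067]
purple_carton (0,) [0.4288 0.1315 0.5958 0.0465]
purple_carton (1,) [ 0.3914  0.136  -0.7339  0.3292]
jar (0, 1) [0.4283 0.0052 0.0655 0.0774]
jar (0,) [0.4295 0.0053 0.1901 0.0535]
jar (1,) [ 0.4263  0.0045 -0.0662  0.0862]
tin (0, 1) [0.427  0.3049 0.3139 0.3328]
tin (0,) [0.4278 0.302  0.4598 0.3698]
tin (1,) [0.4265 0.3051 0.4001 0.2955]
bottle (0, 1) [ 0.425  -0.0242  0.      1.    ]
bottle (0,) [ 0.425  -0.0242  0.      1.    ]
bottle (1,) [ 0.3311 -0.3234  0.      1.    ]
green_box (0, 1) [ 0.5887 -0.1178  0.4859  0.0214]
green_box (0,) [ 0.5886 -0.1172  0.4797  0.0233]
green_box (1,) [ 0.5893 -0.1176  0.4875  0.0162]
blue_box (0, 1) [ 0.6317  0.1694 -0.0153  0.0265]
blue_box (0,) [ 0.6315  0.1693 -0.0084  0.0151]
blue_box (1,) [ 0.6317  0.1691 -0.0311  0.0318]
```

```bash
sed -i 's/return (l==1+np.argmax(st\[1:,4\])).astype(np.uint8)/return ((l>0)\&(st[l,4]>=12)).astype(np.uint8)/' fit.py
python3 - <<'E'
from cell import manip, monitor, read_camera
import fit
from fit import *
M["tin"]=(cyl(.023,.0695,.07),22,35,100,(170,255,215,290),(355,145,400,158),0)
cams=[read_camera("top"),read_camera("scene")]
for n in("orange_carton","purple_carton","bottle","tin"):
    for u in((0,1),(0,),(1,)): print(n,u,np.round(fit.fit(cams,n,u,dict(bottle=(.41,-.32),tin=(.427,.304)).get(n)),4))
tiles=[]
for n in("bottle","tin","orange_carton"):
    P,lo,hi,s,*rois,_=M[n]
    for i in(0,1):
        r=rois[i];m=mask(cams[i]["frame"],lo,hi,s,r);im=cams[i]["frame"][:,:,::-1].copy();im2=im.copy();im2[m>0]=(255,255,0)
        x,y=(r[0]+r[2])//2,(r[1]+r[3])//2
        tiles.append(cv2.resize(np.hstack([a[y-25:y+25,x-25:x+25] for a in(im,im2)]),None,fx=3.8,fy=3.8,interpolation=0))
cv2.imwrite("pics/m.png",np.vstack([np.hstack(tiles[i:i+2]) for i in(0,2,4)]))
E
```

```text
Traceback (most recent call last):
AttributeError: 'function' object has no attribute 'fit'
```

```bash

python3 - <<'E'
from cell import manip, monitor, read_camera
from fit import *
M["tin"]=(cyl(.023,.0695,.07),22,35,100,(170,255,215,290),(355,145,400,158),0)
cams=[read_camera("top"),read_camera("scene")]
for n in("orange_carton","purple_carton","bottle","tin"):
    for u in((0,1),(0,),(1,)): print(n,u,np.round(fit(cams,n,u,dict(bottle=(.41,-.32),tin=(.427,.304)).get(n)),4))
tiles=[]
for n in("bottle","tin","orange_carton"):
    P,lo,hi,s,*rois,_=M[n]
    for i in(0,1):
        r=rois[i];m=mask(cams[i]["frame"],lo,hi,s,r);im=cams[i]["frame"][:,:,::-1].copy();im2=im.copy();im2[m>0]=(255,255,0)
        x,y=(r[0]+r[2])//2,(r[1]+r[3])//2
        tiles.append(cv2.resize(np.hstack([a[y-25:y+25,x-25:x+25] for a in(im,im2)]),None,fx=3.8,fy=3.8,interpolation=0))
cv2.imwrite("pics/m.png",np.vstack([np.hstack(tiles[i:i+2]) for i in(0,2,4)]))
E
```

```text
orange_carton (0, 1) [ 0.4543 -0.1635  0.691   0.0435]
orange_carton (0,) [ 0.4538 -0.1629  0.7091  0.0547]
orange_carton (1,) [ 0.4545 -0.1637  0.6615  0.0205]
purple_carton (0, 1) [0.4287 0.1314 0.5832 0.0637]
purple_carton (0,) [0.4288 0.1315 0.6    0.0475]
purple_carton (1,) [0.4279 0.1311 0.4044 0.0462]
bottle (0, 1) [ 0.4091 -0.2985  0.0152  0.3272]
bottle (0,) [ 0.407  -0.2884 -0.2568  0.5161]
bottle (1,) [ 0.4084 -0.2989  0.0498  0.1028]
tin (0, 1) [0.4274 0.3044 0.0901 0.1048]
tin (0,) [0.4281 0.3043 0.1252 0.0762]
tin (1,) [0.4264 0.3056 0.1942 0.1055]
```

View pics/m.png

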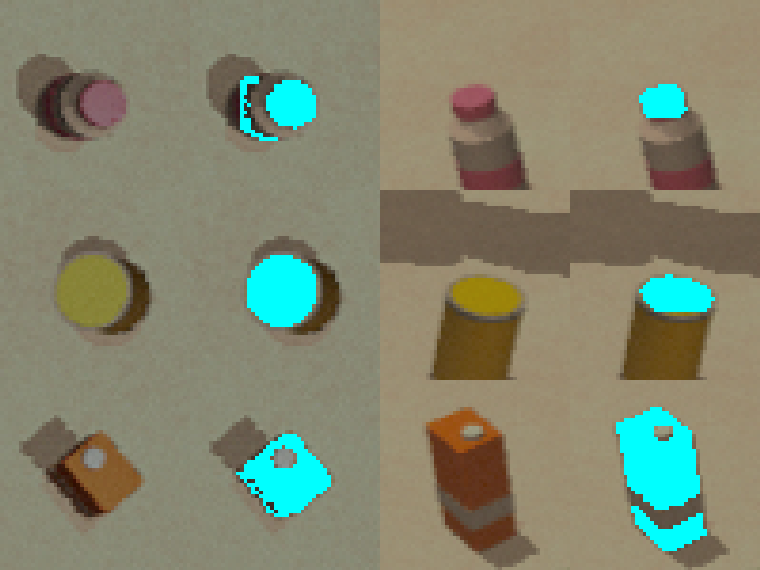

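Measured positions agree between cameras to 1–2 mm. Next, a reachability check of all the grasps and placings.

```bash
cat > task.py <<'E'
from cell import manip, monitor, read_camera
import numpy as np
H=.028   # TCP height above the object's underside
ZT=.22
OBJ=dict(tin=(.4274,.3048,None),bottle=(.4084,-.2989,None),jar=(.4283,.0052,None),orange_carton=(.4543,-.1635,.69))
W=dict(tin=.052,bottle=.044,jar=.05,orange_carton=.034)
BOX=dict(green=(.5887,-.1178,.486),blue=(.6317,.1694,-.015))
GOAL=dict(tin=("blue",.04),bottle=("blue",-.04),jar=("green",.04),orange_carton=("green",-.04))
def R(t): c,s=np.cos(t),np.sin(t); return np.array([[-s,c,0],[c,s,0],[0,0,-1.]])
def goal(n):
    b,o=GOAL[n]; x,y,t=BOX[b]; return np.array([x-o*np.sin(t),y+o*np.cos(t)]),t
def best(xy,thetas):
    q0=np.array(monitor.get_q()); c=[]
    for t in thetas:
        a=manip.ik([*xy,ZT],R(t)); b=manip.ik([*xy,H],R(t))
        if a is not None and b is not None: c.append((abs(np.array(a)-q0).max()+abs(np.array(b)-a).max(),t))
    return min(c) if c else None
def pick_thetas(n):
    y=OBJ[n][2]
    return np.arange(-np.pi,np.pi,np.pi/12) if y is None else [y+np.pi/2,y-np.pi/2]
def place_thetas(n): t=goal(n)[1]; return [t,t+np.pi]
E
python3 - <<'E'
from task import *
for n in OBJ: print(n,best(OBJ[n][:2],pick_thetas(n)),np.round(goal(n)[0],3),[best(goal(n)[0],[t]) for t in place_thetas(n)])
E
```

```text
tin (np.float64(0.7548687976373045), np.float64(0.26179938779915135)) [0.632 0.209] [(np.float64(0.9151289048575948), -0.015), (np.float64(2.681462209028648), 3.126592653589793)]
bottle (np.float64(1.3777105393668245), np.float64(0.26179938779915135)) [0.631 0.129] [(np.float64(0.9809323620376075), -0.015), (np.float64(2.8236199166298075), 3.126592653589793)]
jar (np.float64(1.1708761740943165), np.float64(-0.5235987755982974)) [ 0.57  -0.082] [(np.float64(1.295758087071719), 0.486), (np.float64(2.580474026881311), 3.627592653589793)]
orange_carton (np.float64(1.6975153428331766), -0.8807963267948966) [ 0.607 -0.153] [(np.float64(1.4064760438248407), 0.486), (np.float64(2.33151838909013), 3.627592653589793)]
```

```bash
cat >> task.py <<'E'
def pick_place(n,dgoal=(0,0)):
    xy=OBJ[n][:2]; t=best(xy,pick_thetas(n))[1]
    manip.set_gripper(.087)
    manip.move_ptp([*xy,ZT],R(t))
    manip.servo_line([*xy,H+.03],rate=.15); manip.servo_line([*xy,H],rate=.05)
    manip.set_gripper(0.0)
    print(n,"gap",round(monitor.get_finger_gap(),4),"expected",W[n],"t",monitor.get_clock())
    if abs(monitor.get_finger_gap()-W[n])>.006: print("BAD GRASP"); return
    manip.servo_line([*xy,H+.02],rate=.05); manip.servo_line([*xy,ZT],rate=.15)
    g=goal(n)[0]+dgoal; t=best(g,place_thetas(n))[1]
    manip.move_ptp([*g,ZT],R(t))
    manip.servo_line([*g,H+.034],rate=.12); manip.wait(.2)
    f0=np.array(monitor.get_force()); z=H+.010
    manip.servo_line([*g,z],rate=.04)
    while z>H+.002:
        z-=.001; manip.servo_line([*g,z],rate=.02)
        f=np.array(monitor.get_force())-f0
        if abs(f[2])>2: break
    print(" set down z",round(z-H,4),"df",np.round(f,2),"gap",round(monitor.get_finger_gap(),4))
    manip.set_gripper(W[n]+.024); manip.wait(.1)
    manip.servo_line([*g,H+.03],rate=.05); manip.servo_line([*g,ZT],rate=.15)
    print(" t",monitor.get_clock())
def snap(name):
    import cv2
    ims=[read_camera(c)["frame"][:,:,::-1] for c in("top","scene")]
    cv2.imwrite(f"pics/{name}.png",cv2.resize(np.vstack([ims[0][130:310,150:470],ims[1][120:300,110:430]]),None,fx=1.66,fy=1.66,interpolation=cv2.INTER_CUBIC))
E
python3 - <<'E'
from task import *
pick_place("tin"); snap("a1")
E
```

```text
tin gap 0.0516 expected 0.052 t 4.775
 set down z 0.003 df [-4.08 -1.06 10.64] gap 0.0514
 t 14.4583
```

View pics/a1.png

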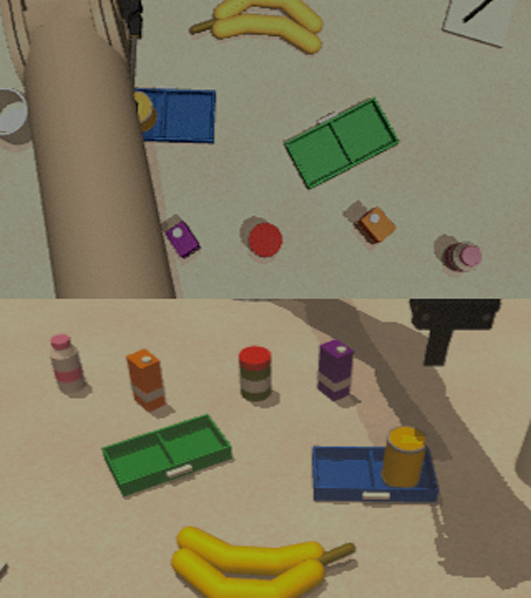

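The tin is upright in the right-hand (+y) compartment of the blue box, around scene crop (405,455), and nothing else has moved. I'll continue with the bottle and jar.

```bash
python3 - <<'E'
from task import *
pick_place("bottle"); pick_place("jar"); snap("a2")
E
```

```text
bottle gap 0.0432 expected 0.044 t 19.8833
 set down z 0.003 df [-4.02  0.41 11.29] gap 0.0433
 t 30.425
jar gap 0.049 expected 0.05 t 34.8167
 set down z 0.004 df [-1.31  0.33  2.1 ] gap 0.0495
 t 44.1917
```

View pics/a2.png

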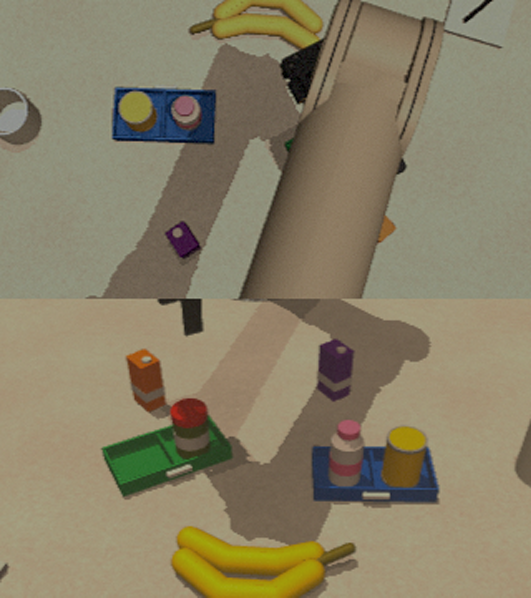

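The bottle and tin each stand in a blue compartment and the jar is in the green box's +y one, all upright. Next is the orange carton, then I'll clear the arm and check.

```bash
python3 - <<'E'
from task import *
pick_place("orange_carton")
manip.goto_joints([-1.325,.332,-.065,1.46,.022,1.35,-.088]); print(monitor.get_clock()); snap("a3")
E
```

```text
orange_carton gap 0.034 expected 0.034 t 49.1167
 set down z 0.003 df [-3.22  1.71 11.85] gap 0.0336
 t 59.2583
62.325
```

View pics/a3.png

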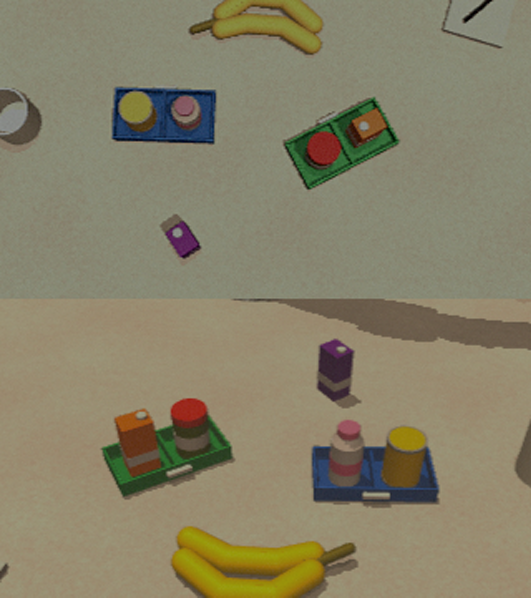

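All four items stand upright, one per compartment: carton and jar in green, bottle and tin in blue. The purple carton, mug and bananas have not moved, and the arm is clear.

```bash
python3 -c "
from cell import manip, monitor, read_camera
print(manip.hand_in())"
```

```text
the job is handed in; nothing more can be done
None
```

Job handed in at about 62 s on the robot's clock (limit 109 s): by the last pictures, the orange carton and jar stand upright in the green box and the bottle and tin in the blue, one per compartment, with the purple carton, mug and bananas where they were; no verdict was returned.

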